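Load and close up the preserving steriliser

ROBOT

A 7-joint arm with a two-finger parallel gripper is mounted at the origin on a cart in front of the work surface, level with it; the furniture and walls round the work are solid. World frame = base frame: x ahead of the robot, y to its left, z up, the work surface at z = 0. Lengths are in m, angles in rad, forces in N, time in s.
With the tool pointing down it reaches from about 0.425 to 0.975 m from the base axis. Payload 16.7 kg.
Tool frame: the origin (TCP) lies midway between the tips of the shut fingers; the grasp point (between the pads) lies 19 mm behind it (manip.grasp_offset is the distance from the TCP to the grasp point, in m); z points along the fingers, y is the line along which they close (so a half turn about z gives the same grasp; the last joint's range is limited). The gripper opens to 85 mm and grips with 20 to 120 N. Pads are 22 mm wide; open, the fingers measure 114 mm over their backs; the gripper's body (76 mm by 85 mm) begins 54 mm behind the grasp point. The pads swing forward as they close: fully open they stand 13 mm farther back than shut.
Start: joints at [-1.46, 0.426, 0.074, 1.606, -0.034, 1.111, -0.067], TCP at [0.174, 0.652, 0.195] pointing down, gripper open.
Joint ranges: [-2.85, 2.85], [-0.5, 2.14], [-1.23, 1.37], [0.21, 2.46], [-1.02, 4.16], [0.16, 2.05], [-2.73, 2.73]. Speed limits (rad/s): [1.89, 1.89, 2.39, 2.39, 3.01, 3.01, 3.01].

INTERFACE

Orientations are given as [roll, pitch, yaw] about the fixed x, y, z axes, in that order (R = Rz(yaw) Ry(pitch) Rx(roll)).
In Python, from rig import manip gives the robot as it stands. The module is installed in compiled form; this text tells all that it offers. Calls block until the motion is done:
- manip.reach(position, orientation): joint-space move of the TCP to a pose.
- manip.move_straight(position, orientation=None, vel=0.15, max_force=None): straight line of the TCP; orientation=None keeps the orientation; vel is the mean speed in m/s. With max_force (N) it stops when the force on the tool has changed by that much, and returns True; else False.
- manip.move_j(angles): joint-space move.
- manip.set_gripper(opening, grip_force=None): finger opening in m; grip_force is the grip in N (None keeps the last); returns when the fingers have stopped.
- manip.pause(seconds).
- manip.solve_ik(position, orientation): joint angles nearest the present ones, or None.
- manip.capture(name): name is "scene" or "top" or "wrist"; returns (picture, depth): 420x560x3 uint8, blue, green, red; 420x560 float32, m along the optical axis (not along the pixel's ray), 0 where there is no reading.
- manip.get_calibration(name): a dict with "fx", "fy", "cx", "cy" (pixels), "dist" ([k1, k2, p1, p2, k3] as OpenCV has them; the pictures are not rectified), "world_from_camera" (4x4, takes a point from camera to world coordinates). Camera axes: x right, y down, z forward; pixel columns grow to the right and rows downward; lengths in m; the calibration is good to about 2 mm. A picture is of the moment at which its call begins: read the wrist's pose just before it. get_calibration takes no time and is no camera call; for the wrist camera it gives the pose at the moment of the call.
A pose or a line that the arm cannot do raises manip.MotionError and nothing moves.
- manip.sign_off(): hands the job in; it is judged then, once.
Trained networks look in the newest picture that a camera, given by its name, has taken for a name from the list of things; names that differ only in an ending like _2 or _b are one class to them, and where a whole thing is asked for, a point or a joint stands for the part that bears it (a point fixed in the world has none). Each returns a list of dicts, best first, with "score" (0 to 1); they miss things now and then, are a little off and sometimes report something else, mostly with a low value. They report only what shows in the picture. A call takes as long as a camera call. They do not tell look-alikes from the thing itself.
- manip.spot_in(camera, label): "box" ([centre column, centre row, width, height] in pixels, round what is visible of it).
Readings, each from a call of its own:
- manip.get_time(): time.
- manip.get_joint_positions(): joint angles.
- manip.get_qd(): joint speeds.
- manip.get_joint_efforts(): joint torques, N m.
- manip.get_ee_pos(): TCP position.
- manip.get_eef_rot(): TCP orientation.
- manip.get_force(): force on the tool from outside, world axes, zero at the start.
- manip.get_torque(): the same for the moment, N m.
- manip.get_grip_width(): finger opening in m.
- manip.get_finger_force(): force on a finger pad.
Only numpy, scipy, OpenCV 4.12 (cv2) and the standard library are available. Lean on these libraries where they do the work, as an engineer would, in place of code of your own. Each camera call takes 0.05 s, during which the arm holds its last target. There are 200 camera calls.

TASK

Stand every red-lidded jar that is on the worktop upright in the steriliser's pan, one to each space of its rack, and shut the lid. Then swing the wire bail up and back over its keeper until it rests there, and after that turn all four clamp knobs clockwise fully home against their stops. Last, start the cycle: push the control stick fully to the right, hold it there for a good two seconds and let it spring back to the middle; do not disturb the mug, fork and spoon.

Things in the scene. Friction and masses are not known exactly. Their poses are not given: they have to be found in the camera images.
- canner: the preserving steriliser: a steel pan fixed on the worktop, domed lid hinged along its back. Origin under the pan's centre at worktop height; x to its back, y to its left, z up. Pan inside 110 (x) x 252 (y) mm, floor at z = 13 mm, rim at 65 mm. Lid shut: dome 116 x 258 mm, its top at 133 mm (gauge 143 mm), end ears' top 74 mm. Console front right, 66 x 66 mm, 48 mm high
- space_2 (a point): centre of the middle one of three spaces in a row along y in the pan's wire jar rack, on the pan's floor; the left and right spaces' centres are 82 mm to either side of it along y of the steriliser. Each space is 75 (x) x 75 to 79 (y) mm clear; the rack's wires are 5 mm thick, its top at z = 62 mm, just under the pan's rim
- lid (a joint): the lid's hinge, along y of the steriliser, 75 mm behind its origin and 68 mm up: 0 = shut, grows as it opens to 1.85 (a little past upright). Stiff: it stays at any angle; moving it takes up to about 8 N at the handle
- lid_handle (a point): the middle of the lid's pull handle: a black round bar 13 mm thick, 60 mm free length along y of the steriliser, on two sloping legs on the left half of the lid's front edge. Lid shut, its axis is 112 mm in front and 91 mm to the left of the steriliser's origin, 94 mm above the worktop, 47 mm clear of the dome; 189 mm from the hinge axis
- bail (a joint): swing of the wire bail that holds the lid down, about an axis along y of the steriliser, 92 mm in front of its origin and 45 mm up: 0 = lying level towards the robot, 1.96 = closed against its stop, over the keeper hook on the front of the dome (shut lid); pi/2 is upright. Starts about half raised; stiff enough to stay where it is left (about 1 N to move)
- bail_bar (a point): the middle of the bail's cross bar: wire 8 mm thick, 78 mm long along y of the steriliser, 55 mm from the pivot axis. When closed it lies 71 mm in front of the steriliser's origin and 96 mm up
- stick (a joint): tilt of the control stick, about x of the steriliser: 0 = centred (upright), positive = to the right (-y of the steriliser), stops at 0.45 either way; a spring returns it to 0. Full tilt takes about 4 N at its knob
- stick_top (a point): middle of the control stick's round black knob, 28 mm thick and 31 mm high, 64 mm above the stick's pivot, which is 96 mm in front and 95 mm to the right of the steriliser's origin and 50 mm up; the knob's crown is 127 mm above the worktop when upright
- knob_front_left (a joint): turn of the front left clamp knob (as seen from the robot): 0 = fully slack, grows as it is turned clockwise seen from above, end stop at 2.4 (home). It is captive in the lid and moves with it; it stays where it is left (friction about 0.1 N m)
- knob_front_left_grip (a point): centre of the front left knob's bar: 54 mm long (point x), 14 mm wide (point y), 28 mm high, on a 14 mm thick stem. Lid shut: 101 mm above the worktop when home, 105 mm when slack (sinks 4 mm over its turn). Bar along x of the steriliser when home, else 2.4 - q rad counter-clockwise of it. 167 mm to the side, 40 mm before or behind the steriliser's origin, 38 mm off the dome
- knob_back_left (a joint): turn of the back left clamp knob (as seen from the robot): 0 = fully slack, grows as it is turned clockwise seen from above, end stop at 2.4 (home). It is captive in the lid and moves with it; it stays where it is left (friction about 0.1 N m)
- knob_back_left_grip (a point): centre of the back left knob's bar: 54 mm long (point x), 14 mm wide (point y), 28 mm high, on a 14 mm thick stem. Lid shut: 101 mm above the worktop when home, 105 mm when slack (sinks 4 mm over its turn). Bar along x of the steriliser when home, else 2.4 - q rad counter-clockwise of it. 167 mm to the side, 40 mm before or behind the steriliser's origin, 38 mm off the dome
- knob_front_right (a joint): turn of the front right clamp knob (as seen from the robot): 0 = fully slack, grows as it is turned clockwise seen from above, end stop at 2.4 (home). It is captive in the lid and moves with it; it stays where it is left (friction about 0.1 N m)
- knob_front_right_grip (a point): centre of the front right knob's bar: 54 mm long (point x), 14 mm wide (point y), 28 mm high, on a 14 mm thick stem. Lid shut: 101 mm above the worktop when home, 105 mm when slack (sinks 4 mm over its turn). Bar along x of the steriliser when home, else 2.4 - q rad counter-clockwise of it. 167 mm to the side, 40 mm before or behind the steriliser's origin, 38 mm off the dome
- knob_back_right (a joint): turn of the back right clamp knob (as seen from the robot): 0 = fully slack, grows as it is turned clockwise seen from above, end stop at 2.4 (home). It is captive in the lid and moves with it; it stays where it is left (friction about 0.1 N m)
- knob_back_right_grip (a point): centre of the back right knob's bar: 54 mm long (point x), 14 mm wide (point y), 28 mm high, on a 14 mm thick stem. Lid shut: 101 mm above the worktop when home, 105 mm when slack (sinks 4 mm over its turn). Bar along x of the steriliser when home, else 2.4 - q rad counter-clockwise of it. 167 mm to the side, 40 mm before or behind the steriliser's origin, 38 mm off the dome
- jar_a: a filled glass jar with a red lid, 100 mm tall, its lid 65 mm in diameter and 11 mm high, about 0.44 kg with a heavy glass base (it stands firmly); the glass below the lid is 60 mm in diameter; origin at the centre of its underside, z up. Only two or three of the four are present
- jar_b: a filled glass jar with a red lid, 100 mm tall, its lid 65 mm in diameter and 11 mm high, about 0.44 kg with a heavy glass base (it stands firmly); the glass below the lid is 60 mm in diameter; origin at the centre of its underside, z up. Only two or three of the four are present
- jar_c: a filled glass jar with a red lid, 100 mm tall, its lid 65 mm in diameter and 11 mm high, about 0.44 kg with a heavy glass base (it stands firmly); the glass below the lid is 60 mm in diameter; origin at the centre of its underside, z up. Only two or three of the four are present
- jar_d: a filled glass jar with a red lid, 100 mm tall, its lid 65 mm in diameter and 11 mm high, about 0.44 kg with a heavy glass base (it stands firmly); the glass below the lid is 60 mm in diameter; origin at the centre of its underside, z up. Only two or three of the four are present
- mug: a bystander: a white spotted mug, 79 mm wide, 96 mm tall, behind the jars; leave it alone
- fork_1: a bystander: a steel fork, 193 mm long, lying near the worktop's front edge; leave it alone
- spoon_1: a bystander: a steel spoon, 199 mm long, lying near the worktop's front edge; leave it alone
Mind the look-alikes: they are no part of the job. Leave any blue or pink look-alike of the jar_c alone.

How it is judged:
On the way, in this order (a step that is already met when the one before it is completed fails the run):
1. all the jars stand in the pan and the lid is shut (angle between each of jar_a, jar_b, jar_c, jar_d's own z axis and vertical below 0.15 rad and z of jar_a in the frame of canner between 0.005 and 0.024 m and x of jar_a in the frame of canner between -0.035 and 0.035 m and y of jar_a in the frame of canner between -0.105 and 0.105 m and z of jar_b in the frame of canner between 0.005 and 0.024 m and x of jar_b in the frame of canner between -0.035 and 0.035 m and y of jar_b in the frame of canner between -0.105 and 0.105 m and z of jar_c in the frame of canner between 0.005 and 0.024 m and x of jar_c in the frame of canner between -0.035 and 0.035 m and y of jar_c in the frame of canner between -0.105 and 0.105 m and z of jar_d in the frame of canner between 0.005 and 0.024 m and x of jar_d in the frame of canner between -0.035 and 0.035 m and y of jar_d in the frame of canner between -0.105 and 0.105 m and value of joint lid below 0.03 rad), for 0.2 s.
2. the bail is swung closed over its keeper (value of joint lid below 0.03 rad and value of joint bail above 1.86 rad), for 0.2 s.
3. all four clamp knobs are home (all of step 2 and value of joint each of knob_front_left, knob_back_left, knob_front_right, knob_back_right above 2.28 rad), for 0.2 s.
4. the stick is held over to the right (value of joint each of knob_front_left, knob_back_left, knob_front_right, knob_back_right above 2.28 rad and value of joint stick above 0.32 rad), for 1.5 s.
At the end, for the whole second after the job is handed in: Every jar present stands upright (0.15 rad) on the floor of the pan; lid below 0.03 rad, bail above 1.86 of 1.96 rad, four knobs above 2.28 of 2.4 rad, stick back within 0.06 rad of centre after 1.5 s held beyond 0.32 rad to the right; all released (all of step 3 and angle between each of jar_a, jar_b, jar_c, jar_d's own z axis and vertical below 0.15 rad and z of jar_a in the frame of canner between 0.005 and 0.024 m and x of jar_a in the frame of canner between -0.035 and 0.035 m and y of jar_a in the frame of canner between -0.105 and 0.105 m and z of jar_b in the frame of canner between 0.005 and 0.024 m and x of jar_b in the frame of canner between -0.035 and 0.035 m and y of jar_b in the frame of canner between -0.105 and 0.105 m and z of jar_c in the frame of canner between 0.005 and 0.024 m and x of jar_c in the frame of canner between -0.035 and 0.035 m and y of jar_c in the frame of canner between -0.105 and 0.105 m and z of jar_d in the frame of canner between 0.005 and 0.024 m and x of jar_d in the frame of canner between -0.035 and 0.035 m and y of jar_d in the frame of canner between -0.105 and 0.105 m and value of joint stick between -0.06 and 0.06 rad); the robot touches nothing.
It fails at once if the mug is moved more than 5 cm (distance of mug from where it was at the start of the episode above 0.05 m).
It fails at once if the fork is moved more than 5 cm (distance of fork_1 from where it was at the start of the episode above 0.05 m).
It fails at once if the spoon is moved more than 5 cm (distance of spoon_1 from where it was at the start of the episode above 0.05 m).
Of jar_a, jar_b, jar_c, jar_d only 2 to 3 are there at a start; the rules pass over those that are not, and their reading is None.
At some moment in a run one of jar_a, jar_b, jar_c, jar_d may be knocked a few centimetres aside while the robot is not near it.
It also fails if it takes over 210 s, if anything falls off the work surface, if the arm or the gripper's body presses on something with over 40 N, if the wrist force passes 120 N, or if a joint passes its speed limit or range.

## Working session

There is one attempt and no reset: what is moved stays moved. The work goes in short steps, each a Python script; the robot and the scene stay as the last script left them, time stands still between calls to the robot, and variables do not carry over. Pictures are saved under pics/ and viewed, at most 17 in all, crops included, and the job is handed in when it is done.

```bash
mkdir -p pics
cat > h.py <<'E'
import numpy as np, cv2
from rig import manip as m
def cap(n):
    cal=m.get_calibration(n); img,d=m.capture(n); return img,d,cal
def cloud(d,cal):
    h,w=d.shape
    K=np.array([[cal['fx'],0,cal['cx']],[0,cal['fy'],cal['cy']],[0,0,1.]])
    u,v=np.meshgrid(np.arange(w),np.arange(h))
    p=cv2.undistortPoints(np.stack([u,v],-1).reshape(-1,1,2).astype(np.float32),K,np.array(cal['dist'],float)).reshape(h,w,2)
    P=np.concatenate([p*d[...,None],d[...,None]],-1)
    T=np.array(cal['world_from_camera'])
    W=P@T[:3,:3].T+T[:3,3]
    W[d<=0]=np.nan
    return W
E
python3 - <<'E'
from h import *
for n in ("scene","top"):
    img,d,cal=cap(n); cv2.imwrite(f"pics/{n}0.png",img); np.savez(f"{n}0.npz",d=d,W=cloud(d,cal),img=img)
    print(n,np.round(cal['world_from_camera'],3).tolist(),cal['fx'])
    for l in ("jar_a","canner","lid_handle","bail_bar","stick_top","knob_front_left","mug"):
        print(l,[(np.round(x['box']).astype(int).tolist(),round(x['score'],2)) for x in m.spot_in(n,l)][:5])
print(m.get_time(),m.get_ee_pos(),m.get_eef_rot(),m.grasp_offset)
E
```

```text
scene [[0.725, -0.435, 0.534, -0.012], [-0.689, -0.48, 0.543, -0.553], [0.02, -0.762, -0.648, 0.731], [0.0, 0.0, 0.0, 1.0]] 428.3261446312863
jar_a [([161, 228, 34, 49], 0.97), ([310, 288, 36, 57], 0.92), ([360, 324, 43, 59], 0.92), ([392, 284, 42, 50], 0.88), ([359, 259, 35, 50], 0.78)]
canner [([271, 179, 158, 172], 0.74)]
lid_handle [([434, 246, 49, 53], 0.28)]
bail_bar [([271, 178, 156, 170], 0.68), ([219, 207, 27, 26], 0.66)]
stick_top [([244, 220, 12, 28], 0.69)]
knob_front_left []
mug [([433, 247, 47, 51], 0.9), ([334, 168, 20, 18], 0.36)]
top [[-0.115, -0.971, 0.209, 0.324], [-0.993, 0.113, -0.022, -0.012], [-0.002, -0.21, -0.978, 1.045], [0.0, 0.0, 0.0, 1.0]] 390.69103490021155
jar_a [([213, 308, 34, 31], 0.78), ([348, 243, 34, 32], 0.67), ([398, 234, 34, 33], 0.66), ([345, 189, 33, 36], 0.64), ([382, 187, 31, 33], 0.56)]
canner [([216, 202, 168, 129], 0.58), ([346, 189, 34, 38], 0.47)]
lid_handle [([214, 164, 164, 56], 0.92)]
bail_bar [([228, 252, 35, 12], 0.51)]
stick_top [([288, 171, 19, 14], 0.52), ([264, 246, 12, 10], 0.46)]
knob_front_left [([143, 166, 21, 27], 0.6)]
mug [([371, 135, 36, 40], 0.63)]
0.8 [0.17402024 0.65214223 0.19490605] [-3.14152638e+00 -5.01233097e-05  2.88077111e+00] 0.0187
```

View pics/scene0.png

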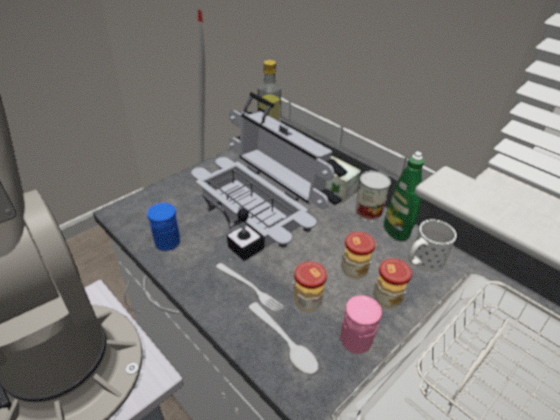

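View pics/top0.png

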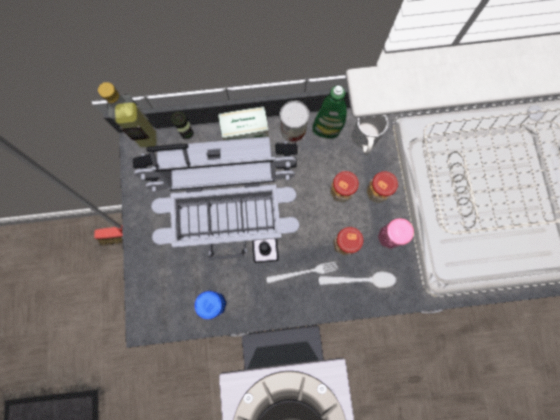

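Red-lidded candidates in the top picture are (345,186), (383,186) and (349,240). The blue jar (208,305), the pink one (397,233) and the white-lidded jar (294,118) don't fit. I'll measure them and the steriliser.

Run:
```python
from h import *
for n in ("top","scene"):
    z=np.load(f"{n}0.npz"); W=z['W']; img=z['img']
    hsv=cv2.cvtColor(img,cv2.COLOR_BGR2HSV)
    red=(((hsv[...,0]<8)|(hsv[...,0]>172))&(hsv[...,1]>140)&(hsv[...,2]>60)).astype(np.uint8)
    k,l,s,c=cv2.connectedComponentsWithStats(red)
    for i in range(1,k):
        if s[i,4]>60:
            P=W[l==i]; P=P[np.isfinite(P[:,0])]
            if len(P)==0: continue
            zt=np.percentile(P[:,2],90); Q=P[abs(P[:,2]-zt)<.006]
            print(n,np.round(c[i]),s[i,4],'top z',zt.round(3),'ctr',Q.mean(0).round(3),'mid',((Q.min(0)+Q.max(0))/2).round(3),'ext',np.ptp(Q,axis=0).round(3))
    # height map
    x0,y0,r=0.3,-0.2,.001
    if n=="top":
        P=W.reshape(-1,3); ok=np.isfinite(P[:,0]); P=P[ok]
        C=img.reshape(-1,3)[ok]
        o=np.argsort(P[:,2]); P=P[o]; C=C[o]
        # bird's eye: up=x, left=y ; region x .4-.9, y -.1..0.5
        s=1000
        B=np.zeros((500,600,3),np.uint8); H=np.zeros((500,600,3),np.uint8)
        uu=((0.5-P[:,1])*s).astype(int); vv=((0.85-P[:,0])*s).astype(int)
        g=(uu>=1)&(uu<598)&(vv>=1)&(vv<498)
        col=cv2.applyColorMap(np.clip(P[:,2]/.15*255,0,255).astype(np.uint8).reshape(-1,1),cv2.COLORMAP_JET)[:,0]
        for a,b,cc in zip(uu[g],vv[g],col[g]): H[b-1:b+2,a-1:a+2]=cc
        for i in range(0,600,50): cv2.line(H,(i,0),(i,499),(90,90,90),1)
        for i in range(0,500,50): cv2.line(H,(0,i),(599,i),(90,90,90),1)
        cv2.imwrite("pics/H.png",H)
```

```text
top [386. 182.] 155 top z 0.1 ctr [ 0.568 -0.309  0.098] mid [ 0.57  -0.307  0.099] ext [0.046 0.04  0.008]
top [346. 182.] 151 top z 0.1 ctr [ 0.58  -0.212  0.098] mid [ 0.58  -0.21   0.099] ext [0.044 0.042 0.008]
top [341. 190.] 62 top z 0.101 ctr [ 0.561 -0.194  0.099] mid [ 0.568 -0.201  0.099] ext [0.042 0.046 0.007]
top [108. 234.] 176 top z -0.803 ctr [ 0.701  0.762 -0.805] mid [ 0.703  0.766 -0.803] ext [0.031 0.114 0.012]
top [350. 241.] 170 top z 0.1 ctr [ 0.432 -0.197  0.098] mid [ 0.436 -0.199  0.099] ext [0.04  0.04  0.008]
scene [365. 212.] 85 top z 0.038 ctr [ 0.738 -0.111  0.037] mid [ 0.739 -0.115  0.038] ext [0.007 0.028 0.011]
scene [358. 250.] 109 top z 0.099 ctr [ 0.557 -0.225  0.097] mid [ 0.566 -0.216  0.097] ext [0.042 0.058 0.007]
scene [393. 279.] 128 top z 0.099 ctr [ 0.544 -0.32   0.097] mid [ 0.551 -0.314  0.097] ext [0.036 0.057 0.007]
scene [310. 282.] 142 top z 0.099 ctr [ 0.418 -0.216  0.097] mid [ 0.427 -0.208  0.097] ext [0.049 0.049 0.008]
```

View pics/H.png

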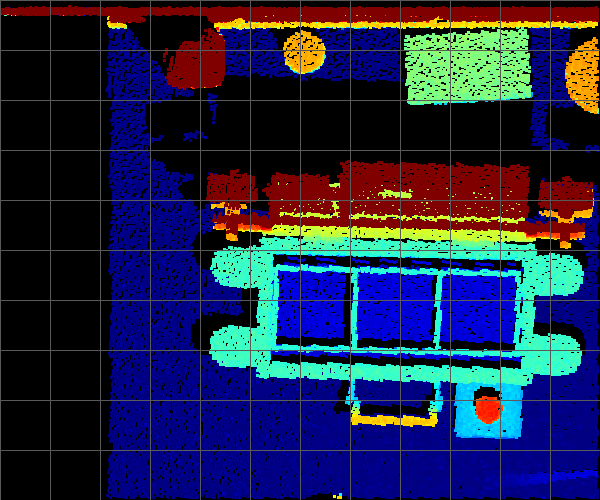

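```bash
cat >> h.py <<'E'
DOWN=lambda yaw:[np.pi,0,yaw]
def fit_canner(W,c,yaw):
    """refine x,y,yaw of canner using rack wire tops"""
    P=W.reshape(-1,3); P=P[np.isfinite(P[:,0])]; P=P[(P[:,2]>.054)&(P[:,2]<.068)]
    for it in range(6):
        R=np.array([[np.cos(yaw),-np.sin(yaw)],[np.sin(yaw),np.cos(yaw)]])
        Q=(P[:,:2]-c)@R
        w=6e-3 if it<3 else 4.5e-3
        A=[];b=[];
        for s in(-1,1):
            k=(abs(Q[:,0]-s*.040)<w)&(abs(Q[:,1])<.11)
            A+= [[1,0,-y] for y in Q[k,1]]; b+=list(Q[k,0]-s*.040); nl=k.sum()
            k2=(abs(Q[:,1]-s*.041)<w)&(abs(Q[:,0])<.034)
            A+= [[0,1,x] for x in Q[k2,0]]; b+=list(Q[k2,1]-s*.041)
        s_=np.linalg.lstsq(np.array(A),np.array(b),rcond=None)[0]
        c=c+R@s_[:2]; yaw+=s_[2]
    return c,yaw,len(b),np.std(b)
def jars(W,img,near=None):
    """centres of red lids from points near the lid top, circle fit by known radius"""
    hsv=cv2.cvtColor(img,cv2.COLOR_BGR2HSV)
    red=(((hsv[...,0]<10)|(hsv[...,0]>170))&(hsv[...,1]>110)&(hsv[...,2]>50)&(W[...,2]>.08)&(W[...,2]<.125)).astype(np.uint8)
    red=cv2.morphologyEx(red,cv2.MORPH_CLOSE,np.ones((7,7)))
    k,l,s,c=cv2.connectedComponentsWithStats(red); out=[]
    for i in range(1,k):
        if s[i,4]<150: continue
        P=W[(l==i)]; P=P[np.isfinite(P[:,0])]; Q=P[abs(P[:,2]-np.percentile(P[:,2],85))<.004]
        h=cv2.convexHull(Q[:,:2].astype(np.float32)); (x,y),r=cv2.minEnclosingCircle(h)
        out.append((np.round([x,y,r,np.median(Q[:,2])],4).tolist(),np.round(c[i]).astype(int).tolist()))
    return out
E
python3 - <<'E'
from h import *
c0=np.array([.54,.105])
for n in ("top","scene"):
    z=np.load(f"{n}0.npz"); print(n,fit_canner(z['W'],c0,-.02)); print(jars(z['W'],z['img']))
m.move_straight([.174,.652,.40]) if False else None
m.reach([.2,.60,.42],DOWN(2.88))
m.reach([.45,.10,.42],DOWN(np.pi/2))
img,d,cal=cap("wrist"); W=cloud(d,cal); np.savez("w1.npz",d=d,W=W,img=img); cv2.imwrite("pics/w1.png",img)
print(np.round(cal['world_from_camera'],3).tolist(),fit_canner(W,c0,-.02),m.get_time(),m.get_joint_positions())
E
```

```text
top (array([0.5390873 , 0.10370413]), np.float64(-0.02696258115838196), 436, np.float64(0.001539835537046002))
[([0.5775, -0.2089, 0.0316, 0.0988], [345, 183]), ([0.5655, -0.3071, 0.0315, 0.0988], [384, 184]), ([0.4348, -0.1976, 0.0316, 0.0988], [349, 240])]
scene (array([0.53669913, 0.10012487]), np.float64(-0.023311517600637374), 361, np.float64(0.0016006434088068986))
[([0.5773, -0.2139, 0.0329, 0.0976], [360, 243]), ([0.5654, -0.3117, 0.0332, 0.0976], [395, 271]), ([0.4341, -0.202, 0.0328, 0.0977], [310, 275])]
[[1.0, 0.001, 0.001, 0.449], [0.001, -0.963, -0.269, 0.169], [0.0, 0.269, -0.963, 0.599], [0.0, 0.0, 0.0, 1.0]] (array([0.53865508, 0.10146543]), np.float64(-0.02539364137702824), 1108, np.float64(0.001564719723799509)) 3.7917 [-1.118064   -0.13903075  0.67638043  1.74887935  0.08765103  1.5019037
 -0.45046363]
```

View pics/w1.png

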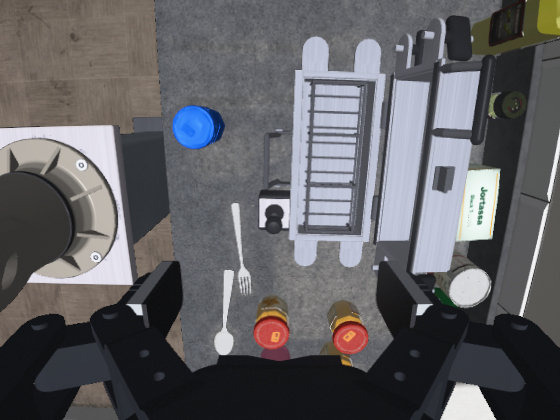

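The wrist view shows the steriliser at (335,155), with the lid open at about 90° or a bit more, and red jars at (271,325) and (350,330). The three cameras agree to about 2 mm around the mean. I'll enlarge the three red-lidded candidates once to confirm them, then pick.

```bash
cat >> h.py <<'E'
C=np.array([.538,.102]); CY=-.0255
def cw(x,y):
    return C+np.array([x*np.cos(CY)-y*np.sin(CY), x*np.sin(CY)+y*np.cos(CY)])
YAW=np.pi/2+CY
def see_jars():
    """jars by top and scene, merged"""
    a=[]
    for n in("top","scene"):
        img,d,cal=cap(n); a.append([j[0] for j in jars(cloud(d,cal),img)])
    out=[]
    for t in a[0]:
        s=[s for s in a[1] if np.hypot(s[0]-t[0],s[1]-t[1])<.02]
        out.append(((np.array(t)+s[0])/2 if s else np.array(t)+[0,-.0022,0,0],bool(s)))
    return out,a
E
python3 - <<'E'
from h import *
img=cv2.imread("pics/scene0.png")[220:360,270:430]
cv2.imwrite("pics/crop.png",cv2.resize(img,None,fx=4,fy=4,interpolation=cv2.INTER_CUBIC))
E
```

```text
(no output)
```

View pics/crop.png

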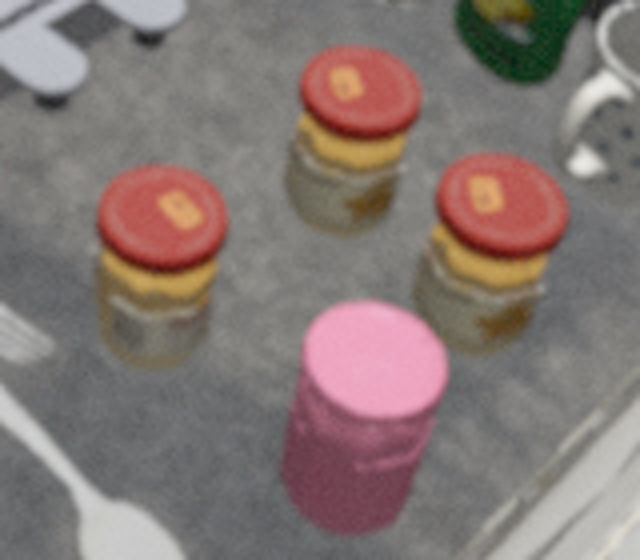

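The crop shows three glass jars with red lids at scene (310,272), (360,243) and (395,271). The pink look-alike at (361,310) is left alone. I'll pick the first jar.

```bash
cat >> h.py <<'E'
def pick_place(j,space):
    x,y=j[:2]; o=DOWN(YAW)
    m.set_gripper(.085,60)
    m.reach([x,y,.20],o); m.move_straight([x,y,.062],vel=.12,max_force=15)
    print('at',m.get_ee_pos().round(3))
    m.set_gripper(.04,60); w=m.get_grip_width(); print('grip',round(w,4),m.get_finger_force())
    if not .055<w<.07: print('BAD GRIP'); return False
    m.move_straight([x,y,.26],vel=.2)
    s=cw(0,.082*space)
    m.reach([*s,.26],o)
    m.move_straight([*s,.095],vel=.12)
    h=m.move_straight([*s,.0745],vel=.04,max_force=10)
    print('placed',h,m.get_ee_pos().round(4),m.get_force().round(1))
    m.set_gripper(.078); m.move_straight([*s,.26],vel=.2)
    print('t',m.get_time()); return True
E
python3 - <<'E'
from h import *
J,a=see_jars(); print(J)
pick_place(min([j[0] for j in J if j[0][1]<-.1],key=lambda j:j[0]),1)
img,d,cal=cap("top"); print(jars(cloud(d,cal),img)); cv2.imwrite("pics/t2.png",img)
E
```

```text
[(array([ 0.5766 , -0.21095,  0.03215,  0.09825]), True), (array([ 0.56535, -0.3088 ,  0.0322 ,  0.09815]), True), (array([ 0.43475, -0.1991 ,  0.03225,  0.09815]), True)]
at [ 0.435 -0.199  0.063]
grip 0.04 0.0
BAD GRIP
[([0.5771, -0.2092, 0.0315, 0.0989], [345, 183])]
```

Run:
```python
from h import *
print(m.get_ee_pos(),m.get_eef_rot(),m.get_grip_width(),m.get_force())
a,_,_=cap("scene"); b,_,_=cap("wrist"); cv2.imwrite("pics/s3.png",cv2.resize(np.hstack([a[:, 140:],b]),(784,336)))
```

```text
[ 0.43474807 -0.19907391  0.062013  ] [-3.14158681e+00 -5.10317361e-06  1.54536404e+00] 0.03992148040096008 [-0.12933858  0.49727819 -0.00429488]
```

View pics/s3.png

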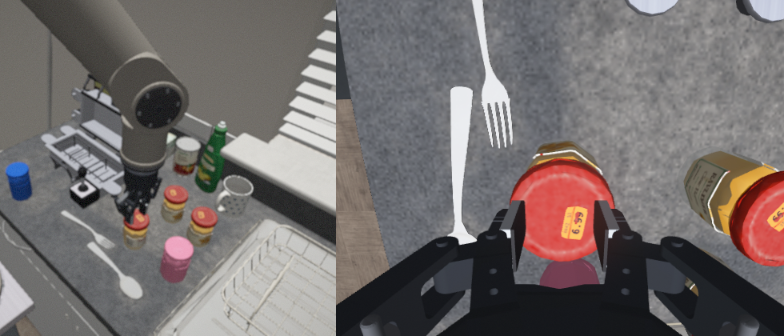

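Run:
```python
from h import *
img,d,cal=cap("wrist"); W=cloud(d,cal); print(cal['fx'],np.round(np.array(cal['world_from_camera'])[:3,3],3))
for (u,v) in [(282,225),(282,200),(282,300),(215,270),(222,300),(245,250),(245,290),(325,250),(325,290),(350,300),(230,330)]:
    print((u,v),img[v,u],d[v,u].round(3),W[v,u].round(3))
cv2.imwrite("pics/w4.png",img[120:420,120:520])
```

```text
329.98843715429336 [ 0.436 -0.132  0.241]
(282, 225) [ 81  85 219] 0.15 [ 0.436 -0.179  0.098]
(282, 200) [ 31  38 133] 0.152 [ 0.436 -0.168  0.093]
(282, 300) [ 81  85 219] 0.16 [ 0.435 -0.217  0.099]
(215, 270) [91 86 85] 0.128 [ 0.409 -0.188  0.124]
(222, 300) [80 74 76] 0.116 [ 0.414 -0.193  0.138]
(245, 250) [ 81  86 217] 0.153 [ 0.418 -0.19   0.099]
(245, 290) [ 76  79 217] 0.159 [ 0.417 -0.211  0.099]
(325, 250) [ 61  63 140] 0.147 [ 0.455 -0.189  0.104]
(325, 290) [29 31 51] 0.142 [ 0.454 -0.204  0.114]
(350, 300) [34 32 41] 0.105 [ 0.457 -0.188  0.148]
(230, 330) [123 117 114] 0.279 [ 0.389 -0.305 -0.   ]
```

View pics/w4.png

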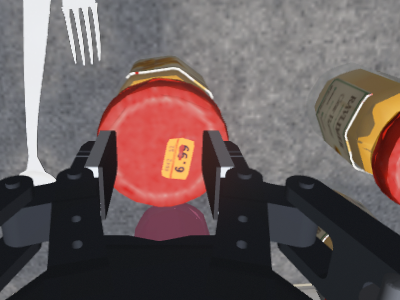

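The pads closed above the lid at z of about 0.104 or higher, so the true fingertips sit farther back than the TCP model says. I'll measure this with a guarded touch on bare worktop.

Run:
```python
from h import *
o=DOWN(YAW)
p=m.get_ee_pos(); m.move_straight([p[0],p[1],.16])
q=[.47,-.115]
for w in (0.0,.065):
    m.set_gripper(w); m.reach([*q,.10],o)
    img,d,cal=cap("wrist"); W=cloud(d,cal)
    k=np.isfinite(W[...,0])&(abs(W[...,1]-q[1])<.02)&(abs(W[...,0]-q[0])<.06)&(W[...,2]>.02)&(d<.25)
    print(w,m.get_grip_width(),'lowest visible finger z',np.percentile(W[k][:,2],[0,1,5]) if k.any() else None)
    h=m.move_straight([*q,.002],vel=.03,max_force=4)
    print(h,m.get_ee_pos().round(4),m.get_force().round(2)); m.move_straight([*q,.16])
```

```text
0.0 -0.00034490374802018526 lowest visible finger z [0.13902236 0.15101678 0.17731949]
False [ 0.47   -0.115   0.0021] [ 0.27 -0.68 -0.26]
0.065 0.06531002867165785 lowest visible finger z [0.14242745 0.15052263 0.16620567]
False [ 0.47   -0.115   0.0021] [0.02 0.44 0.15]
```

Run:
```python
from h import *
o=DOWN(YAW); q=[.47,-.115]
for w in (0.0,.065):
    m.set_gripper(w)
    m.move_straight([*q,.005],vel=.15)
    h=m.move_straight([*q,-.06],vel=.02,max_force=4)
    print(w,h,m.get_ee_pos().round(4),m.get_force().round(2)); m.move_straight([*q,.16])
print(m.get_time())
```

```text
0.0 True [ 0.47   -0.115  -0.0364] [-1.01  0.68  8.39]
0.065 True [ 0.4701 -0.115  -0.0427] [-0.67  0.05  7.06]
30.3
```

The shut tips are 36 mm behind the reported TCP, and 42.5 mm behind it at 65 mm opening. I'm correcting the pick and place heights for that.

```bash
sed -i 's/,\.062\]/,.026]/; s/,\.0745\]/,.0385]/; s/,\.095\],vel/,.06],vel/; s/\[x,y,\.20\]/[x,y,.16]/; s/,\.26\]/,.22]/g' h.py
python3 - <<'E'
from h import *
m.set_gripper(.085)
J,a=see_jars(); print(J)
if pick_place(min([j[0] for j in J if j[0][1]<-.1],key=lambda j:j[0]),1):
    a,_,_=cap("wrist"); b,_,_=cap("top"); cv2.imwrite("pics/s5.png",cv2.resize(np.hstack([a,b]),(800,300)))
E
```

```text
[]Traceback (most recent call last):
  File "<stdin>", line 4, in <module>
ValueError: min() iterable argument is empty
```

Run:
```python
from h import *
m.reach([.45,.15,.30],DOWN(YAW))
J,a=see_jars(); print(J)
if pick_place(min([j[0] for j in J if j[0][1]<-.1],key=lambda j:j[0]),1):
    a,_,_=cap("wrist"); b,_,_=cap("top"); cv2.imwrite("pics/s5.png",cv2.resize(np.hstack([a,b]),(800,300)))
```

```text
[(array([ 0.57715, -0.21135,  0.03205,  0.0981 ]), True), (array([ 0.56605, -0.30865,  0.03245,  0.0981 ]), True), (array([ 0.39675, -0.23845,  0.03185,  0.0982 ]), True)]
at [ 0.397 -0.239  0.026]
grip 0.0632 61.46763324737549
placed True [0.5401 0.184  0.0398] [-0.6  0.7  9.6]
t 41.925
```

View pics/s5.png

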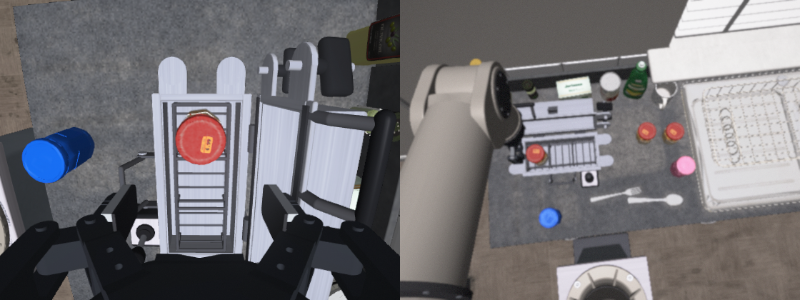

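The first jar stands in the left space, at (200,138) in the wrist half. It had been knocked earlier, and the fresh look caught that. Now the other two.

Run:
```python
from h import *
for s in (0,-1):
    J,a=see_jars(); J=[j for j in J if j[0][1]<-.1]; print(J)
    if not pick_place(max([j[0] for j in J],key=lambda j:j[1]),s): break
m.reach([.42,.15,.32],DOWN(YAW))
J,_=see_jars(); print(J)
a,d,cal=cap("wrist"); W=cloud(d,cal); print(jars(W,a)); b,_,_=cap("scene"); cv2.imwrite("pics/s6.png",cv2.resize(np.hstack([a,b]),(800,300)))
np.savez("w6.npz",img=a,W=W,d=d); print([cw(0,s*.082) for s in(1,0,-1)])
```

```text
[(array([ 0.57685, -0.2111 ,  0.0324 ,  0.09815]), True), (array([ 0.56595, -0.30835,  0.03215,  0.09815]), True)]
at [ 0.577 -0.211  0.027]
grip 0.0632 63.03887020345428
placed True [0.538  0.1021 0.0399] [-0.4  0.7 10.7]
t 51.1167
[(array([ 0.56585, -0.3087 ,  0.03275,  0.0983 ]), True)]
at [ 0.566 -0.309  0.027]
grip 0.0626 63.280717606830876
placed True [0.5359 0.0202 0.0399] [-0.8  0.2 11.8]
t 60.3
[(array([0.5353, 0.0191, 0.0317, 0.1121]), False), (array([0.53955, 0.10055, 0.07235, 0.1112 ]), True)]
[([0.5395, 0.1829, 0.0321, 0.1119], [380, 144]), ([0.5378, 0.1012, 0.0322, 0.1119], [376, 211]), ([0.5343, 0.0202, 0.0315, 0.1121], [362, 268])]
[array([0.54009077, 0.18397334]), array([0.538, 0.102]), array([0.53590923, 0.02002666])]
```

View pics/s6.png

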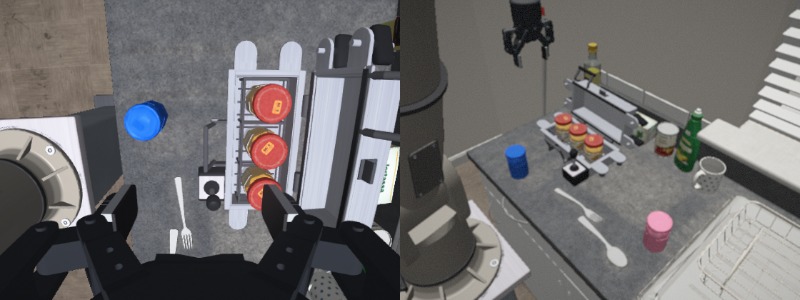

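All three jars stand on the pan floor (lid tops at 0.112), one per space, and nothing red is left on the worktop. Next I'll find the lid angle from the handle bar.

Run:
```python
from h import *
for f in ("top0","scene0","w1","w6"):
    W=np.load(f+".npz")['W']; P=W.reshape(-1,3); P=P[np.isfinite(P[:,0])]
    R=np.array([[np.cos(CY),-np.sin(CY)],[np.sin(CY),np.cos(CY)]]); q=(P[:,:2]-C)@R
    k=(q[:,1]>.065)&(q[:,1]<.117)&(P[:,2]>.1); x=q[k,0]-.075; z=P[k,2]-.068; r=np.hypot(x,z); a=np.arctan2(z,-x)
    g=(r>.180)&(r<.2)
    print(f,g.sum(),np.median(r[g]) if g.any() else'',np.percentile(a[g],[5,50,95])-.138 if g.any() else '', np.median(x[g])+.075,np.median(z[g])+.068, 'bar', np.percentile(q[k,1][g],[2,98]) if g.any() else '')
```

```text
top0 250 0.19289135563769605 [1.6298552  1.66955354 2.81779159] 0.12100001794839609 0.25481184417012637 bar [0.06702886 0.11648667]
scene0 104 0.19110969177438408 [1.62047856 1.64052021 2.82553378] 0.11388942906237653 0.25285691348470846 bar [0.06765207 0.11620003]
w1 1053 0.19311701524227545 [1.63173336 1.65714156 2.81289757] 0.11851178934586963 0.2555558172059461 bar [0.06646249 0.11612902]
w6 0   nan nan bar
  return _methods._mean(a, axis=axis, dtype=dtype,
  ret = ret.dtype.type(ret / rcount)
```

```bash
cat >> h.py <<'E'
GO=.056   # grasp point above reported TCP at narrow opening
def hp(q):
    a=q+.138; xy=cw(.075-.189*np.cos(a),.091); return np.array([*xy,.068+.189*np.sin(a)-GO])
E
python3 - <<'E'
from h import *
o=DOWN(YAW); p=hp(1.655)
m.set_gripper(.05); m.reach(p+[0,0,.07],o)
print(m.move_straight(p,vel=.08,max_force=8),m.get_ee_pos()-p)
m.set_gripper(0,40); w=m.get_grip_width(); print('w',w)
if .008<w<.02:
    for q in np.r_[np.arange(1.5,.05,-.15),0.0]:
        h=m.move_straight(hp(q),vel=.12,max_force=35)
        if h: print('stop',q,m.get_force(),m.get_ee_pos()-hp(q)); break
    print('force',m.get_force().round(1),m.get_ee_pos()-hp(0),m.get_grip_width(),m.get_time())
E
```

```text
False [ 3.39170162e-04 -7.87107133e-05  4.89100460e-04]
w 0.012019183757246607
stop 0.6000000000000005 [  2.05217226   1.32812438 -10.29661987] [ 0.01302931 -0.00040811  0.01177315]
force [  2.1   1.3 -10.3] [ 0.06039194 -0.00161612  0.11293487] 0.011698879400611806 67.25
```

Run:
```python
from h import *
print(m.get_ee_pos(),m.get_eef_rot(),m.get_force(),m.get_torque())
a,_,_=cap("wrist"); b,_,_=cap("scene"); cv2.imwrite("pics/s7.png",cv2.resize(np.hstack([a,b]),(800,300)))
```

```text
[0.48854547 0.19421516 0.15093417] [3.14087149e+00 3.85190605e-04 1.54525058e+00] [  2.05217226   1.32812438 -10.29661987] [ 0.28476281 -0.48869538 -0.03437831]
```

View pics/s7.png

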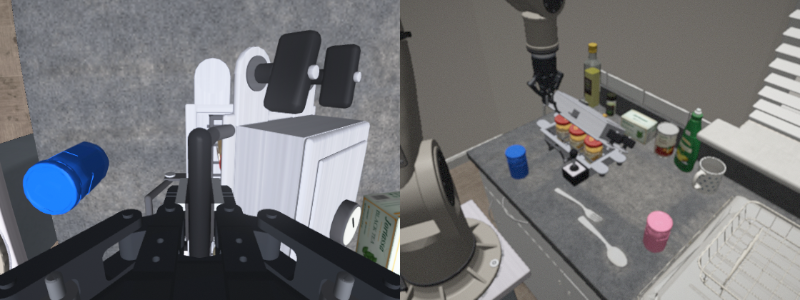

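The handle is still held with little force on it, so the stop was a transient. I'll continue in smaller, slower steps and watch the force.

Run:
```python
from h import *
for q in np.arange(.6,-.01,-.1):
    h=m.move_straight(hp(q),vel=.06,max_force=25)
    print(round(q,2),h,m.get_force().round(1),(m.get_ee_pos()-hp(q)).round(4),round(m.get_grip_width(),4))
    if h: break
```

```text
0.6 False [ 11.7   0.9 -16. ] [ 0.0013 -0.      0.0002] 0.0114
0.5 False [ 10.7   1.9 -14.6] [ 0.0013 -0.      0.    ] 0.0119
0.4 False [ 11.6   0.5 -14. ] [ 0.0008 -0.     -0.0004] 0.0116
0.3 False [ 11.6   1.2 -11.6] [ 0.0008  0.0001 -0.0005] 0.0116
0.2 False [ 11.8   1.  -10.5] [ 0.001   0.     -0.0005] 0.0111
0.1 False [12.9  0.2 -9.2] [ 0.0013  0.     -0.0004] 0.0115
0.0 True [ 4.1  3.2 -7.3] [0.0025 0.0002 0.0029] 0.0118
```

Run:
```python
from h import *
m.set_gripper(.05); p=hp(0)
m.move_straight(m.get_ee_pos()+[0,0,.07],vel=.15)
m.set_gripper(0); 
xy=p[:2]; m.move_straight([*xy,.085],vel=.1)
f0=m.get_force()
h=m.move_straight([*xy,.055],vel=.03,max_force=18)
print(h,m.get_ee_pos(),(m.get_force()-f0).round(1),'expected contact .0645')
m.move_straight([*xy,.20],vel=.2)
m.reach([*cw(-.06,-.05),.32],DOWN(YAW))
a,d,cal=cap("wrist"); W=cloud(d,cal); np.savez("w8.npz",img=a,W=W); cv2.imwrite("pics/w8.png",a)
P=W.reshape(-1,3);P=P[np.isfinite(P[:,0])]
R=np.array([[np.cos(CY),-np.sin(CY)],[np.sin(CY),np.cos(CY)]]); q=(P[:,:2]-C)@R
for xx in (-.04,-.02,0,.02,.04):
    k=(abs(q[:,0]-xx)<.006)&(abs(q[:,1])<.1)&(P[:,2]>.09)&(P[:,2]<.139); print(xx,k.sum(),np.median(P[k,2]))
print(m.get_time())
```

```text
True [0.42837271 0.19598813 0.06361759] [-6.4 -1.3 25.1] expected contact .0645
-0.04 2079 0.1328619631070893
-0.02 2049 0.1330942052904272
0 1681 0.13305215871566928
0.02 1645 0.1330900919275556
0.04 1999 0.13305864101163223
74.8583
```

View pics/w8.png

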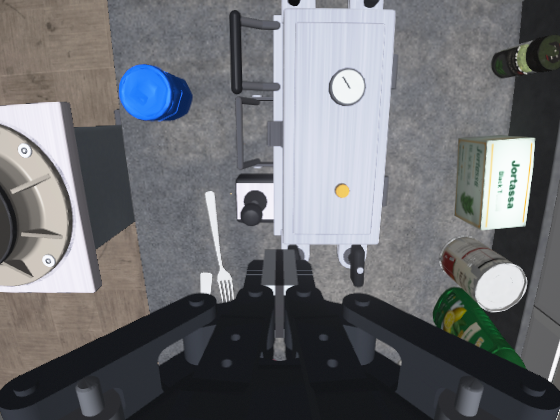

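The lid is flat at 0.133, so it is shut. The bail bar shows at (240,130) and is still half raised. I'll measure its angle and push it over from the front.

```bash
cat >> h.py <<'E'
def toC(W):
    P=W.reshape(-1,3);P=P[np.isfinite(P[:,0])]
    R=np.array([[np.cos(CY),-np.sin(CY)],[np.sin(CY),np.cos(CY)]]); return np.c_[(P[:,:2]-C)@R,P[:,2]]
def bail_q(W):
    q=toC(W); k=(abs(q[:,1])<.033)&(q[:,2]>.055)&(q[:,0]<-.062)&(q[:,0]>-.16); x=q[k,0]+.092; z=q[k,2]-.045; r=np.hypot(x,z); g=(r>.048)&(r<.065)
    return g.sum(), np.median(np.arctan2(z[g],-x[g])), np.median(r[g])
E
python3 - <<'E'
from h import *
n,q,r=bail_q(np.load("w8.npz")['W']); print(n,q,r)
o=DOWN(CY); xb=-.092-.055*np.cos(q)
m.reach([*cw(xb-.045,0),.16],o); m.move_straight([*cw(xb-.045,0),.05],vel=.12,max_force=8)
m.move_straight([*cw(xb-.02,0),.05],vel=.08,max_force=8)
h=m.move_straight([*cw(-.080,0),.05],vel=.05,max_force=14)
R=cw(0,0); print(h,m.get_ee_pos(),'want',cw(-.086,0),m.get_force().round(1))
m.move_straight([*cw(-.12,0),.05],vel=.1); m.move_straight([*cw(-.12,0),.2],vel=.2)
m.reach([*cw(-.10,-.06),.30],DOWN(YAW))
a,d,cal=cap("wrist"); W=cloud(d,cal); print(bail_q(W)); cv2.imwrite("pics/w9.png",a[0:300]); np.savez("w9.npz",img=a,W=W); print(m.get_time())
E
```

```text
654 1.3298697382677958 0.055974799682184474
True [0.45367978 0.10386119 0.04940132] want [0.45202796 0.10419276] [-2.4  1.1  0.1]
(np.int64(579), np.float64(1.9475880999271007), np.float64(0.0578404222053206))
81.6
```

View pics/w9.png

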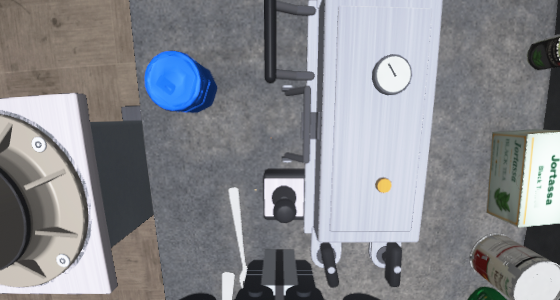

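The bail reads 1.95, so it is closed and lies on the keeper at (312,125). Next I'll measure the bar angles of the four knobs and check the wrist range for the turns.

```bash
cat >> h.py <<'E'
KN={'FR':(-.04,-.167),'BR':(.04,-.167),'FL':(-.04,.167),'BL':(.04,.167)}
def knob(W,k):
    q=toC(W); kx,ky=KN[k]; s=np.sign(ky)
    g=(np.hypot(q[:,0]-kx,q[:,1]-ky)<.033)&(q[:,2]>.108)&(q[:,2]<.126)&(s*q[:,1]>.1345)
    p=q[g]; 
    if len(p)<30: return None
    (cx,cy),(w,h),a=cv2.minAreaRect(p[:,:2].astype(np.float32))
    if w<h: w,h,a=h,w,a+90
    a=np.deg2rad(a)%np.pi
    u=p[:,:2]-p[:,:2].mean(0); e=np.linalg.svd(u,full_matrices=False)[2][0]
    return dict(n=len(p),c=np.round([cx-kx,cy-ky],4).tolist(),size=(round(w,3),round(h,3)),ang=round(a,3),pca=round(np.arctan2(e[1],e[0])%np.pi,3),z=round(np.percentile(p[:,2],90),4))
E
python3 - <<'E'
from h import *
m.set_gripper(.03)
for y,ks in((-.21,('FR','BR')),(.12,('FL','BL'))):
    m.reach([*cw(-.03,y),.30],DOWN(YAW))
    a,d,cal=cap("wrist"); W=cloud(d,cal); cv2.imwrite(f"pics/k{y}.png",a)
    for k in ks: print(k,knob(W,k))
W=np.concatenate([cloud(*cap("top")[1:])]);
for k in KN: print('top',k,knob(W,k))
for k in KN:
    xy=cw(*KN[k]); r=[]
    for yw in np.arange(-3,3.2,.5):
        s=m.solve_ik([*xy,.06],DOWN(yw)); r.append(None if s is None else round(float(s[6]),2))
    print(k,r)
print(m.get_time())
a=cv2.imread("pics/k-0.21.png");b=cv2.imread("pics/k0.12.png"); cv2.imwrite("pics/kk.png",cv2.resize(np.hstack([a,b]),(800,300)))
E
```

```text
FR {'n': 612, 'c': [0.0015, -0.0004], 'size': (0.053, 0.014), 'ang': np.float64(1.798), 'pca': np.float64(1.8), 'z': np.float64(0.1186)}
BR {'n': 628, 'c': [0.0004, -0.0005], 'size': (0.052, 0.014), 'ang': np.float64(1.587), 'pca': np.float64(1.606), 'z': np.float64(0.1186)}
FL {'n': 612, 'c': [0.0018, -0.0004], 'size': (0.053, 0.014), 'ang': np.float64(1.25), 'pca': np.float64(1.249), 'z': np.float64(0.118)}
BL {'n': 643, 'c': [0.001, -0.0001], 'size': (0.053, 0.015), 'ang': np.float64(1.465), 'pca': np.float64(1.474), 'z': np.float64(0.1183)}
top FR {'n': 127, 'c': [0.0007, 0.0018], 'size': (0.054, 0.014), 'ang': np.float64(1.781), 'pca': np.float64(1.787), 'z': np.float64(0.1196)}
top BR {'n': 124, 'c': [0.0008, 0.002], 'size': (0.053, 0.015), 'ang': np.float64(1.628), 'pca': np.float64(1.592), 'z': np.float64(0.1189)}
top FL {'n': 128, 'c': [0.0012, 0.0005], 'size': (0.052, 0.014), 'ang': np.float64(1.259), 'pca': np.float64(1.265), 'z': np.float64(0.1189)}
top BL {'n': 122, 'c': [0.001, -0.0002], 'size': (0.052, 0.014), 'ang': np.float64(1.494), 'pca': np.float64(1.512), 'z': np.float64(0.119)}
FR [2.07, 2.52, 2.19, -2.27, -1.81, -1.32, -0.95, -0.54, 0.07, 0.6, 1.08, 1.38, 1.81]
BR [2.04, 2.49, 2.15, -2.2, -1.75, -1.38, -1.11, -0.59, -0.07, 0.42, 0.92, 1.35, 1.78]
FL [1.37, 1.82, 2.27, 2.05, -2.34, -1.92, -1.51, -1.12, -0.67, -0.21, 0.24, 0.68, 1.12]
BL [1.44, 1.88, 2.33, 2.11, -2.29, -1.86, -1.44, -1.0, -0.54, -0.09, 0.36, 0.76, 1.2]
84.15
```

View pics/kk.png

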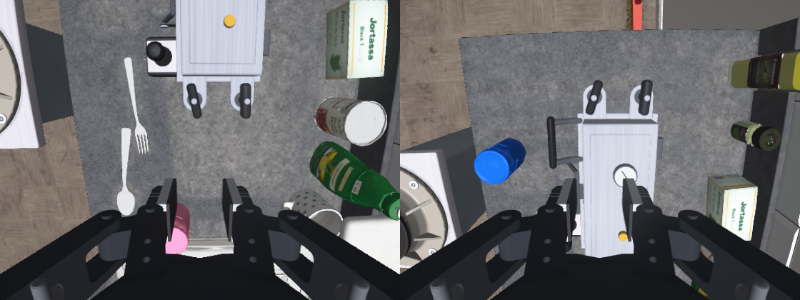

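The bars measure 1.80 (FR), 1.60 (BR), 1.25 (FL) and 1.47 (BL) rad counter-clockwise of home, and each centre is within 2 mm of the model. The wrist range allows each knob to be done in one turn.

```bash
cat >> h.py <<'E'
def turn(k,ang,over=.04):
    xy=cw(KN[k][0]+.0012,KN[k][1]); 
    m.set_gripper(.03); m.reach([*xy,.12],DOWN(ang+CY))
    if m.move_straight([*xy,.051],vel=.1,max_force=8): print('hit',m.get_ee_pos()); return False
    m.set_gripper(0,80); w=m.get_grip_width(); print(k,'w',round(w,4))
    if not .010<w<.019: return False
    n=int(np.ceil((ang+over)/.3)); t=m.get_time()
    for i in range(1,n+1):
        a=ang-(ang+over)*i/n
        m.move_straight([*xy,.051-.004*i/n*ang/2.4],DOWN(a+CY),vel=.05)
    print('T',m.get_torque().round(2),'F',m.get_force().round(1),'dt',m.get_time()-t,m.get_joint_positions()[6])
    m.set_gripper(.03); m.move_straight([*xy,.13],vel=.15); return True
E
python3 - <<'E'
from h import *
print(turn('FL',1.25)); m.reach([*cw(-.03,.12),.30],DOWN(YAW))
a,d,cal=cap("wrist"); W=cloud(d,cal)
for k in('FL','BL'): print(k,knob(W,k))
print(bail_q(W),m.get_time())
E
```

```text
FL w 0.0129
T [-0.25 -0.2   0.72] F [ 0.4 -1.   7.8] dt 2.0416999999999916 -1.4751088623417978
True
FL {'n': 557, 'c': [0.001, -0.0001], 'size': (0.053, 0.012), 'ang': np.float64(3.141), 'pca': np.float64(3.139), 'z': np.float64(0.1162)}
BL {'n': 650, 'c': [0.0012, -0.0004], 'size': (0.053, 0.015), 'ang': np.float64(1.482), 'pca': np.float64(1.477), 'z': np.float64(0.1185)}
(np.int64(297), np.float64(1.989603154403679), np.float64(0.05905442426267551)) 90.5333
```

FL is home (angle 0, z down 2 mm). Now the other three.

Run:
```python
from h import *
ok=turn('BL',1.475)
if ok:
    m.reach([*cw(-.03,.0),.28],DOWN(YAW)); ok=turn('FR',1.80)
if ok: ok=turn('BR',1.60)
m.reach([*cw(-.03,-.21),.30],DOWN(YAW))
W=cloud(*cap("wrist")[1:])
for k in('FR','BR'): print(k,knob(W,k))
m.reach([*cw(-.03,.12),.30],DOWN(YAW)); W=cloud(*cap("wrist")[1:])
for k in('FL','BL'): print(k,knob(W,k))
q=toC(W); g=(abs(q[:,0]+.075)<.01)&0 if 0 else None
print(bail_q(W),m.get_time())
for xx in(-.04,.03): print(np.median(q[(abs(q[:,0]-xx)<.006)&(abs(q[:,1])<.1)&(q[:,2]>.09)&(q[:,2]<.139),2]))
k=(np.hypot(q[:,0]+.096,q[:,1]+.095)<.03)&(q[:,2]>.10); print('stick',k.sum(),q[k].mean(0) if k.any() else '')
```

```text
BL w 0.0128
T [-0.13 -0.47  0.77] F [ 2.  -1.6  7.6] dt 2.4000000000000057 -1.3744998215492044
FR w 0.0126
T [0.05 0.48 0.88] F [-1.8  0.2  8.4] dt 2.9166000000000025 -0.7015409727287093
BR w 0.0129
T [0.04 0.54 0.68] F [-2.   1.3 10. ] dt 2.5500000000000114 -0.8554615988458708
FR {'n': 625, 'c': [0.0008, -0.0001], 'size': (0.052, 0.014), 'ang': np.float64(3.137), 'pca': np.float64(3.133), 'z': np.float64(0.1153)}
BR {'n': 625, 'c': [0.0006, -0.0011], 'size': (0.053, 0.014), 'ang': np.float64(0.003), 'pca': np.float64(3.127), 'z': np.float64(0.116)}
FL {'n': 583, 'c': [0.0012, -0.0005], 'size': (0.053, 0.013), 'ang': np.float64(3.139), 'pca': np.float64(3.137), 'z': np.float64(0.116)}
BL {'n': 644, 'c': [0.0008, -0.0011], 'size': (0.054, 0.014), 'ang': np.float64(0.004), 'pca': np.float64(3.136), 'z': np.float64(0.1158)}
(np.int64(265), np.float64(2.0004489567345622), np.float64(0.05902576884349133)) 112.1167
0.13291628697002916
0.1331603535361146
stick 107 [-0.08676944 -0.09300497  0.12298019]
```

All four knobs read home, the lid is flat and the bail is closed. Now the stick.

Run:
```python
from h import *
o=DOWN(YAW); m.set_gripper(0); z=.066; X=-.100
m.reach([*cw(X,-.050),.17],o)
print(m.move_straight([*cw(X,-.050),z],vel=.1,max_force=6),m.get_ee_pos())
h=m.move_straight([*cw(X,-.104),z],vel=.05,max_force=12)
p=m.get_ee_pos(); yc=toC(p[None])[0]; print(h,yc,'tilt est',np.arcsin((-.095-(yc[1]-.025))/.064),m.get_force())
m.pause(.6); print(m.get_force().round(1)); img,d,cal=cap("wrist"); cv2.imwrite("pics/st.png",img); m.pause(2.2)
print(m.get_force().round(1),toC(m.get_ee_pos()[None])[0])
m.move_straight([*cw(X,-.050),z],vel=.1)
m.move_straight([*cw(X,-.050),.2],vel=.15)
m.reach([*cw(-.15,-.12),.34],o); W=cloud(*cap("wrist")[1:]); q=toC(W)
k=(np.hypot(q[:,0]+.096,q[:,1]+.095)<.035)&(q[:,2]>.10); print('stick',k.sum(),q[k].mean(0),np.median(q[k],0)); print(m.get_time())
```

```text
False [0.4371575  0.05473675 0.06642949]
True [-0.10028159 -0.09721695  0.06584787] tilt est 0.439254543300276 [ 0.81310404  8.31067666 -1.96428205]
[ 1.5  7.8 -1.6]
[ 1.1  8.6 -0.9] [-0.10030668 -0.09716317  0.06577502]
stick 13823 [-0.10886253 -0.11087855  0.44412069] [-0.10938019 -0.10949009  0.45483241]
121.2833
```

View pics/st.png

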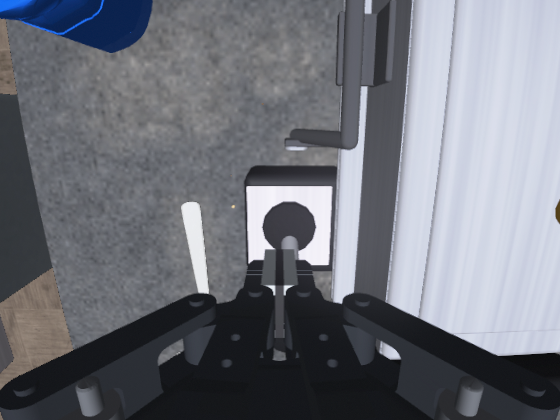

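The stick is leaning right in the picture (stalk at (290,245)), at about 0.44 rad, and was held there for about 2.9 s. One last check with the arm clear.

Run:
```python
from h import *
m.reach([*cw(-.09,-.23),.30],DOWN(YAW))
img,d,cal=cap("wrist"); q=toC(cloud(d,cal)); cv2.imwrite("pics/end.png",img)
k=(np.hypot(q[:,0]+.096,q[:,1]+.095)<.03)&(q[:,2]>.108)&(q[:,2]<.14); print('stick',k.sum(),q[k].mean(0) if k.any() else '')
W=cloud(d,cal); print(bail_q(W)); [print(k,knob(W,k)) for k in KN]
```

```text
stick 582 [-0.09484478 -0.09691175  0.12412683]
(np.int64(0), np.float64(nan), np.float64(nan))
FR {'n': 663, 'c': [0.0004, -0.0009], 'size': (0.053, 0.014), 'ang': np.float64(0.005), 'pca': np.float64(0.002), 'z': np.float64(0.116)}
BR {'n': 628, 'c': [-0.0, -0.0005], 'size': (0.053, 0.014), 'ang': np.float64(3.127), 'pca': np.float64(3.13), 'z': np.float64(0.1158)}
FL None
BL None
  return _methods._mean(a, axis=axis, dtype=dtype,
  ret = ret.dtype.type(ret / rcount)
```

View pics/end.png

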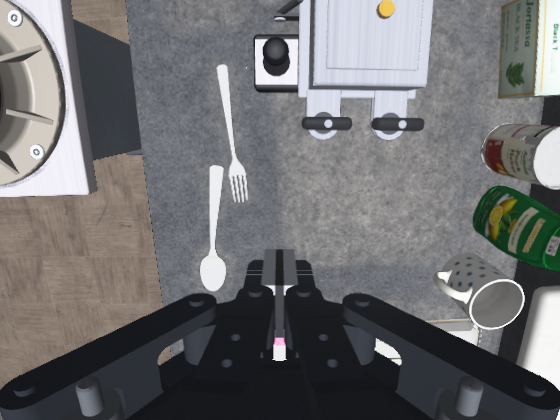

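The stick is back at centre, at (275,52). The right-hand knobs at (327,123) and (397,124) are home, the fork, spoon and mug look undisturbed, and the arm touches nothing. Handing in.

```bash
python3 -c "
from h import *
print(m.sign_off(),m.get_time())"
```

```text
the job is handed in; nothing more can be done
the job is handed in; nothing more can be done
```

The job is handed in but no verdict came back; my checks showed all three red-lidded jars upright in the pan, the lid shut, the bail closed, all four knobs home, and the stick held right for about 2.9 s and back at centre.

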